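# Dock the ultrasound probes the same way round

## Robot

A 6-joint arm with a two-finger parallel gripper is mounted at the origin on the work surface. World frame = base frame: x ahead of the robot, y to its left, z up, the work surface at z = 0. Lengths are in mm, angles in rad, forces in N, time in s.
With the tool pointing down it reaches from about 350 to 800 mm from the base axis. Payload 7.3 kg.
Tool frame: the origin (TCP) lies on the centre line of the jaws, within the pads' length; the fingertips stand arm.finger_overhang ahead of it and the grasp point (between the pads) lies 6 mm ahead of it (arm.finger_overhang is the distance from the TCP to the fingertips, in mm); z points along the fingers, y is the line along which they close (so a half turn about z gives the same grasp; the last joint's range is limited). The gripper opens to 85 mm and grips with 20 to 120 N. Pads are 22 mm wide; open, the fingers measure 114 mm over their backs; the gripper's body (76 mm by 85 mm) begins 54 mm behind the grasp point. The pads swing forward as they close: fully open they stand 13 mm farther back than shut.
Start: joints at [0.971, 0.342, 1.524, -0, 1.275, -0.146], TCP at [230.141, 471.891, 218.022] pointing down, gripper open.
Joint ranges: [-2.53, 2.53], [-0.77, 2.02], [0.04, 2.7], [-1, 4.14], [0.28, 2.66], [-3.11, 3.11]. Speed limits (rad/s): [2.57, 2.57, 3.14, 3.14, 3.14, 3.14].

## Interface

Orientations are given as a unit quaternion [w, x, y, z].
In Python, from workcell import arm gives the robot as it stands.
- The arm moves only by the tool apply_moves, never from a script. Its argument "series" is a list of rows, each a list of 3 entries, a list of its own where there are three numbers: the shift along the world's x, y, z each as a share of 75 cm, from -1 to 1, then the turn about the world's z as a share of pi/4 rad, from -1 to 1, then the closure, from 0 (fully open) to 1 (shut). A call has 1 to 5 rows; each row is the pose to reach, as a shift and turn from the pose commanded when the call began; what a row does not reach only later rows make up. A row lasts 1/10 s, in which the tool goes at most 50 mm and 8.59 degrees, less where a joint would pass 70% of its speed; a pose out of reach is approached as far as the arm can. A call with a number of a shift or a turn outside -1 to 1 is refused whole. A call with a gripper value outside its range is refused whole. The fingers move at their own pace and stop on an object; the grip force is fixed at half the most. Time passes only in rows, so rows that repeat a pose let the fingers close. It gives the time, the measured TCP pose, the force, the opening and the grip force at its end, in the units of the state.
- arm.read_state(): the state, without advancing time (a new reading comes with each control period).
- arm.snapshot(name): name is "side" or "top" or "wrist"; returns (picture, depth): 400x640x3 uint8, red, green, blue; 400x640 float32, mm along the optical axis (not along the pixel's ray), 0 where there is no reading.
- arm.get_calibration(name): a dict with "mtx" (3x3 intrinsics, pixels), "world_from_camera" (4x4, takes a point from camera to world coordinates). Camera axes: x right, y down, z forward; pixel columns grow to the right and rows downward; lengths in mm; the calibration is good to about 2 mm. A picture is of the moment at which its call begins: read the wrist's pose just before it. get_calibration takes no time and is no camera call; for the wrist camera it gives the pose at the moment of the call.
- arm.finish_job(): hands the job in; it is judged then, once.
The state is a dict: "time_s": time; "qpos": joint angles; "joint_vel": joint speeds; "joint_torque": joint torques, N m; "eef_pos": TCP position; "eef_rot": TCP orientation; "wrist_force": force on the tool from outside, world axes, zero at the start; "moment": the same for the moment, N m; "gripper_width": finger opening in mm; "gripper_force": force on a finger pad.
Only numpy, scipy, OpenCV 4.12 (cv2) and the standard library are available. Lean on these libraries where they do the work, as an engineer would, in place of code of your own. Each camera call takes 0.05 s, during which the arm holds its last target. There are 200 camera calls.

## Task

Put the two straight, square-headed ultrasound probes into the charging tray, one in each bay, gently laid flat and straight on the bay floor with the button up, both with the tail towards the tray's raised power housing and the head at the open, low end. Leave the round-headed curved probe where it lies.

Things in the scene. Friction and masses are not known exactly. Their poses are not given: they have to be found in the camera images.
- probe_a: one of two identical straight cordless ultrasound probes: white, T-shaped, lying flat, round grey button up. 140 long, 30 thick. Origin: centre of underside; x to the head, z up. Handle 30 wide, x = -70 to +20 (grip across it near the origin; grey band near the tail); shoulder 42 wide, +20 to +40; square head 52 wide, to +70, black face. About 180 g, centre of mass at x = +9
- probe_b: one of two identical straight cordless ultrasound probes: white, T-shaped, lying flat, round grey button up. 140 long, 30 thick. Origin: centre of underside; x to the head, z up. Handle 30 wide, x = -70 to +20 (grip across it near the origin; grey band near the tail); shoulder 42 wide, +20 to +40; square head 52 wide, to +70, black face. About 180 g, centre of mass at x = +9
- probe_a_head (a point): centre of the black face of probe_a's head, 70 mm ahead of the probe's origin and 15 mm above its underside
- probe_b_head (a point): centre of the black face of probe_b's head, 70 mm ahead of the probe's origin and 15 mm above its underside
- tray: fixed grey tray, two bays side by side. Origin: on the desk under the middle of the bays; x from the raised power housing to the low head end, z up. Bays 170 long (x -85 to +85), 84 wide, centred at y = +45 and -45; black-lined floor 6 above the desk, walls and 6 mm divider 16 above it. Power housing x = -125 to -85, full 186 width, 40 high
- bay_a (a point): centre of the floor of one bay of the tray, 6 mm above the desk; axes as the tray's
- bay_b (a point): centre of the floor of one bay of the tray, 6 mm above the desk; axes as the tray's
- curved_probe: bystander to leave alone: curved probe, white, 143 long, 30 thick, same handle (32 wide) but a round head 76 across; origin centre of underside of the handle region, x towards the head (disc centre at x = +30), z up
There are look-alikes about, which are no part of the job. Leave any purple or red look-alike of the probe_a alone. What is shaped like the probe_b but pink is not meant.

How it is judged (in metres and radians):
At the end, for the whole second after the job is handed in: One straight probe in each bay (either one), origin within 20 mm along and 22 mm across of bay centre, on the floor within 5 mm, flat, within 15 degrees of the bay, head at the low end, at rest. Curved probe moved under 30 mm (((x of probe_a in the frame of bay_a between -0.02 and 0.02 m and y of probe_a in the frame of bay_a between -0.022 and 0.022 m and z of probe_a in the frame of bay_a between -0.004 and 0.005 m and x of probe_a_head in the frame of bay_a above 0.04 m and angle between the x axis of each of probe_a, probe_b and the x axis of tray, either way round below 0.27 rad and x of probe_b in the frame of bay_b between -0.02 and 0.02 m and y of probe_b in the frame of bay_b between -0.022 and 0.022 m and z of probe_b in the frame of bay_b between -0.004 and 0.005 m and x of probe_b_head in the frame of bay_b above 0.04 m) or (x of probe_a in the frame of bay_b between -0.02 and 0.02 m and y of probe_a in the frame of bay_b between -0.022 and 0.022 m and z of probe_a in the frame of bay_b between -0.004 and 0.005 m and x of probe_a_head in the frame of bay_b above 0.04 m and angle between the x axis of each of probe_a, probe_b and the x axis of tray, either way round below 0.27 rad and x of probe_b in the frame of bay_a between -0.02 and 0.02 m and y of probe_b in the frame of bay_a between -0.022 and 0.022 m and z of probe_b in the frame of bay_a between -0.004 and 0.005 m and x of probe_b_head in the frame of bay_a above 0.04 m)) and angle between each of probe_a, probe_b's own z axis and vertical below 0.1 rad and linear speed of each of probe_a, probe_b below 0.02 m/s and angular speed of each of probe_a, probe_b below 0.2 rad/s and distance of curved_probe from where it was at the start of the episode below 0.03 m); the robot touches nothing.
It fails at once if a straight probe is dropped (falls faster than 0.8 m/s, about 3 cm) or thrown ((linear speed of probe_a above 0.8 m/s and contact force between the fingers and probe_a below 0.05 N) or (linear speed of probe_b above 0.8 m/s and contact force between the fingers and probe_b below 0.05 N)).
It fails at once if the curved probe is pushed or carried away (distance of curved_probe from where it was at the start of the episode above 0.03 m).
It also fails if it takes over 58 s, if anything falls off the work surface, if the arm or the gripper's body presses on something with over 40 N, if the wrist force passes 120 N, or if a joint passes its speed limit or range.

## Working session

There is one attempt and no reset: what is moved stays moved. The work goes in short steps, Python scripts to look and compute and a tool call to move; the robot and the scene stay as the last step left them, time stands still between calls to the robot, and variables do not carry over. Pictures are saved under pics/ and viewed, at most 10 in all, crops included, and the job is handed in when it is done.

Besides the shell and the picture viewer there is one more tool, called after "Request:" by a JSON object that holds its "fn" and its "kwargs". apply_moves: Moves the arm, as the interface text tells. Shift numbers are shares of 75 cm and turn numbers shares of pi/4 rad, none past 1 either way. Its arguments: {"type":"object","properties":{"series":{"type":"array"}},"required":["series"]}

```bash
mkdir -p pics
python3 - <<'E'
from workcell import arm
import cv2,numpy as np
for n in("top","side"):
    p,d=arm.snapshot(n); cv2.imwrite(f"pics/{n}0.png",p[:,:,::-1]); np.savez(f"{n}0.npz",p=p,d=d,**arm.get_calibration(n))
    print(arm.get_calibration(n))
s=arm.read_state(); print(s, getattr(arm,'finger_overhang',None))
E
```

```text
{'mtx': array([[450.88104609,   0.        , 318.46153804],
       [  0.        , 450.88104609, 202.80278326],
       [  0.        ,   0.        ,   1.        ]]), 'world_from_camera': array([[ 5.68134472e-03, -9.98721956e-01,  5.02212828e-02,
         4.21969897e+02],
       [-9.99844418e-01, -6.51206547e-03, -1.63930891e-02,
        -2.84677222e+01],
       [ 1.66991823e-02, -5.01203345e-02, -9.98603570e-01,
         1.18896209e+03],
       [ 0.00000000e+00,  0.00000000e+00,  0.00000000e+00,
         1.00000000e+00]])}
{'mtx': array([[461.95635405,   0.        , 324.11787665],
       [  0.        , 461.95635405, 198.26501749],
       [  0.        ,   0.        ,   1.        ]]), 'world_from_camera': array([[ 7.63014151e-01, -3.96877679e-01,  5.10193604e-01,
        -6.84520081e+01],
       [-6.46321931e-01, -4.57705635e-01,  6.10551811e-01,
        -7.16381915e+02],
       [-8.79589794e-03, -7.95608987e-01, -6.05746624e-01,
         6.79108887e+02],
       [ 0.00000000e+00,  0.00000000e+00,  0.00000000e+00,
         1.00000000e+00]])}
{'time_s': 0.1, 'qpos': array([ 9.71009609e-01,  3.42652560e-01,  1.52494131e+00, -1.08491863e-05,
        1.27540501e+00, -1.46004964e-01]), 'joint_vel': array([ 0.00028505, -0.00120967, -0.00250009, -0.00150671, -0.00085038,
       -0.00068796]), 'joint_torque': array([ 1.88682840e-03, -4.34449446e+01, -2.46491200e+01, -9.58715373e-05,
        4.76604837e-03, -2.81927424e-05]), 'eef_pos': array([229.90768753, 471.55203373, 217.38880769]), 'eef_rot': array([-2.51323217e-04,  2.24947580e-01,  9.74370613e-01, -6.56686320e-04]), 'wrist_force': array([ 0.00135368,  0.72897271, -0.25944196]), 'moment': array([-0.00677206,  0.00628743, -0.01407007]), 'gripper_force': 0.0, 'gripper_width': 85.7352726463934} 25.0
```

View pics/top0.png

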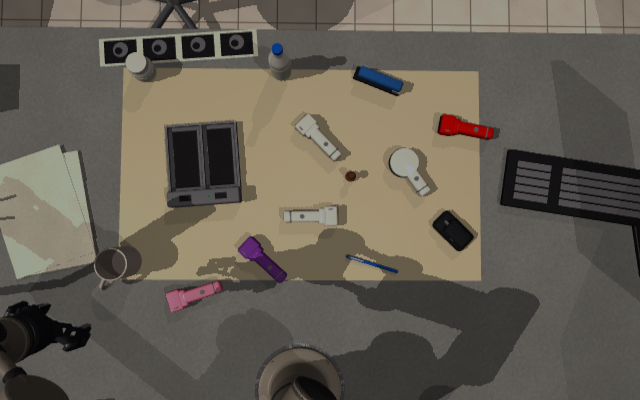

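Candidates for straight probes: white at (318,137), head at upper left; white at (311,215), head at right. The purple (262,258), pink (194,296) and red (466,128) ones are look-alikes, and the curved white one is at (408,172). The tray is at (203,163), with its housing at the bottom, towards the robot. Next I measure, with an enlarged crop to confirm.

```bash
cat > h.py <<'E'
import numpy as np,cv2
def cloud(f):
    z=np.load(f); p,d,K,T=z['p'],z['d'],z['mtx'],z['world_from_camera']
    v,u=np.mgrid[:400,:640]
    c=np.stack([(u-K[0,2])/K[0,0]*d,(v-K[1,2])/K[1,1]*d,d],-1)
    return p,d,c@T[:3,:3].T+T[:3,3]
def probe(p,W,box,zlo=15,zhi=60):
    x0,y0,x1,y1=box; m=np.zeros(p.shape[:2],bool); m[y0:y1,x0:x1]=1
    m&=(W[...,2]>zlo)&(W[...,2]<zhi)
    q=W[m]; (c,s,a)=cv2.minAreaRect(q[:,:2].astype(np.float32))
    mean=q[:,:2].mean(0); box4=cv2.boxPoints((c,s,a)); 
    e=box4[1]-box4[0]; g=box4[2]-box4[1]; ax=e if np.linalg.norm(e)>np.linalg.norm(g) else g
    ax=ax/np.linalg.norm(ax); n=np.array([-ax[1],ax[0]])
    t=(q[:,:2]-c)@ax; w=(q[:,:2]-c)@n
    wp,wn=np.ptp(w[t>40]),np.ptp(w[t<-40])
    if wn>wp: ax=-ax
    print('n',m.sum(),'centre',np.round(c,1),'size',np.round(s,1),'endwidths',wp.round(),wn.round(),'yaw',np.degrees(np.arctan2(ax[1],ax[0])).round(1),'ztop',np.median(q[:,2]).round(1))
E
python3 - <<'E'
from h import *
p,d,W=cloud('top0.npz')
for b in[(285,105,350,170),(275,198,348,232)]: probe(p,W,b)
for uv in[(168,125),(238,122),(242,203),(167,206),(183,160),(222,157),(203,197),(187,195),(230,194),(205,160),(350,176),(260,180),(340,240)]: print(uv,W[uv[1],uv[0]].round(1))
m=np.zeros((400,640),bool); m[115:212,155:250]=1; m&=(W[...,2]>9)&(W[...,2]<60)
r=cv2.minAreaRect(W[m][:,:2].astype(np.float32)); print('tray',r)
mm=m&(W[...,2]>32); print('housing',cv2.minAreaRect(W[mm][:,:2].astype(np.float32)),np.median(W[mm][:,2]))
cv2.imwrite('pics/crop.png',cv2.resize(p[95:245,150:440,::-1],None,fx=2.7,fy=2.7,interpolation=cv2.INTER_CUBIC))
E
```

```text
n 778 centre [651.  -48.9] size [141.   52.1] endwidths 52.0 30.0 yaw 44.6 ztop 29.1
n 772 centre [447.8 -27.3] size [ 49.1 136.8] endwidths 49.0 29.0 yaw -89.9 ztop 29.4
(168, 125) [681.5 345.9  18.3]
(238, 122) [695.3 167.   -0. ]
(242, 203) [479.8 153.    2.5]
(167, 206) [470.8 349.8  -0.7]
(183, 160) [591.9 309.1   4.3]
(222, 157) [601.  207.4   2.3]
(203, 197) [492.7 246.7  38.5]
(187, 195) [497.2 285.9  43.9]
(230, 194) [500.7 178.   40.5]
(205, 160) [591.9 250.6   8.1]
(350, 176) [ 548.9 -127.7   41. ]
(260, 180) [540.6 106.3   4.4]
(340, 240) [ 384.2 -105.     3.4]
tray ((577.9620361328125, 254.6014404296875), (226.8196258544922, 187.75323486328125), 5.153883934020996)
housing ((494.9185485839844, 247.05145263671875), (40.25409698486328, 186.2191162109375), 4.865743160247803) 39.63564399831921
```

View pics/crop.png

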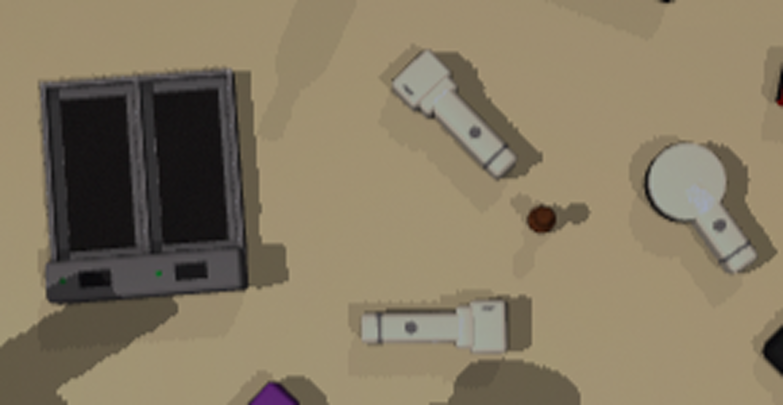

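View pics/side0.png

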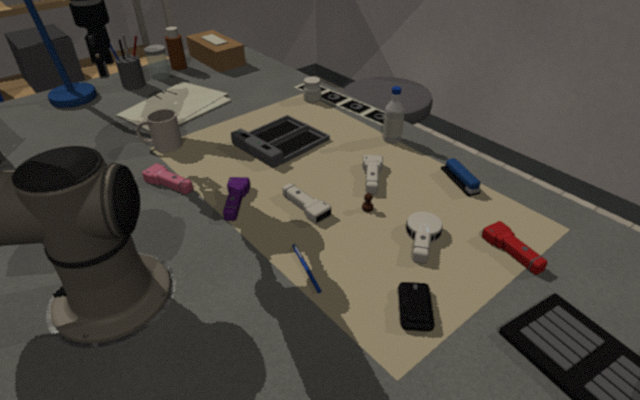

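The crop confirms both white square-headed probes, button up, plus the tray with its housing (bottom) nearest the robot. The side view agrees.

- **P2:** origin (448,-27), yaw -90°, crop (435,327).
- **P1:** origin (651,-49), yaw 44.6°, crop (455,115).
- **Tray:** origin about (599,256), yaw 5°.

The sizes and heights match the description. I'll pick P2 first and put it in the left bay.

Request:
{"fn": "apply_moves", "kwargs": {"series": [[[0.027,-0.06,0.02],-0.18,0],[[0.053,-0.12,0],-0.36,0],[[0.08,-0.18,-0.01],-0.54,0],[[0.107,-0.24,-0.02],-0.72,0],[[0.133,-0.3,-0.03],-0.89,0]]}}

```text
time_s: 0.6
eef_pos: [329.3, 246.9, 195.4]
eef_rot: [0.0, 0.547, 0.837, -0.0]
wrist_force: [1.5, 0.3, -0.5]
gripper_width: 85.5
gripper_force: 0.0
```

Request:
{"fn": "apply_moves", "kwargs": {"series": [[[0.027,-0.06,0],-0.18,0],[[0.053,-0.12,0],-0.36,0],[[0.08,-0.18,0],-0.5,0],[[0.107,-0.24,0],-0.53,0],[[0.133,-0.3,0],-0.53,0]]}}

```text
time_s: 1.1
eef_pos: [429.2, 21.7, 195.8]
eef_rot: [-0.0, 0.707, 0.707, 0.0]
wrist_force: [1.9, 0.7, 0.1]
gripper_width: 85.4
gripper_force: 0.0
```

```bash
cat > st.py <<'E'
from workcell import arm
import numpy as np
s=arm.read_state(); w,x,y,z=s['eef_rot']
print('t',s['time_s'],s['eef_pos'].round(1),'psi',np.degrees(np.arctan2(1-2*(x*x+z*z),2*(x*y-w*z))).round(1),'tilt',(1-2*(x*x+y*y)).round(4),'F',s['wrist_force'].round(1),'w',round(s['gripper_width'],1),round(s['gripper_force'],1),'q',s['qpos'].round(2))
E
python3 st.py
```

```text
t 1.1 [429.2  21.7 195.8] psi 0.0 tilt -1.0 F [1.9 0.7 0.1] w 85.4 0.0 q [-0.13  0.19  1.8   0.    1.15 -0.13]
```

Request:
{"fn": "apply_moves", "kwargs": {"series": [[[0.012,-0.036,-0.05],0,0],[[0.025,-0.072,-0.1],0,0],[[0.025,-0.072,-0.15],0,0],[[0.025,-0.072,-0.19],0,0],[[0.025,-0.072,-0.22],0,0]]}}

```text
time_s: 1.6
eef_pos: [446.4, -30.4, 28.7]
eef_rot: [-0.001, 0.707, 0.707, -0.001]
wrist_force: [0.6, 0.5, 0.4]
gripper_width: 85.2
gripper_force: 0.0
```

Request:
{"fn": "apply_moves", "kwargs": {"series": [[[0,0,0],0,0.3],[[0,0,0],0,0.6],[[0,0,0],0,0.8],[[0,0,0],0,1],[[0,0,0],0,1]]}}

```text
time_s: 2.1
eef_pos: [448.2, -30.3, 31.8]
eef_rot: [0.001, 0.706, 0.708, 0.001]
wrist_force: [-0.1, -0.6, -0.5]
gripper_width: 12.2
gripper_force: 0.0
```

Request:
{"fn": "apply_moves", "kwargs": {"series": [[[0,0,0],0,1],[[0,0,0],0,1],[[0,0,0],0,1],[[0,0,0],0,1],[[0,0,0],0,1]]}}

```text
time_s: 2.6
eef_pos: [447.6, -30.3, 30.8]
eef_rot: [-0.0, 0.706, 0.708, -0.0]
wrist_force: [-0.7, 0.1, -0.5]
gripper_width: -0.1
gripper_force: 0.0
```

The jaws closed on nothing, so I'll look.

Run:
```python
from workcell import arm
import cv2,numpy as np
L=[]
for n in("side","wrist"):
    p,d=arm.snapshot(n); np.savez(f"{n}1.npz",p=p,d=d,**arm.get_calibration(n)); L.append(p)
cv2.imwrite("pics/miss.png",np.hstack([cv2.resize(L[0][130:290,200:440],(400,267)),cv2.resize(L[1],(400,267))])[:,:,::-1])
```

```text
(no output)
```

View pics/miss.png

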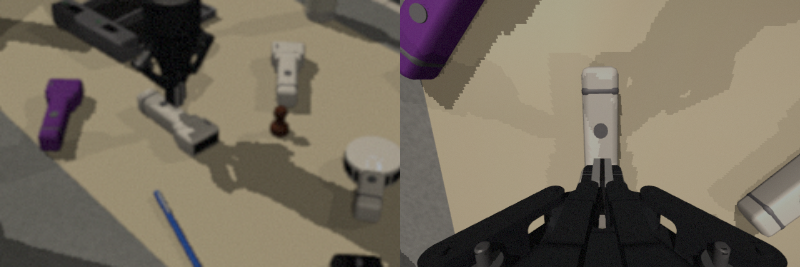

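The left panel shows the closed jaws above or on top of the probe, and the right panel shows the tips at (602,165) over the white handle. The probe hasn't moved, so the grip was too high. I'll measure the fingertip height.

Run:
```python
from h import *
from workcell import arm
print(arm.finger_overhang, arm.read_state()['eef_pos'])
p,d,W=cloud('wrist1.npz')
for uv in[(320,120),(320,195),(304,240),(318,245),(322,245),(334,245),(318,255),(318,270),(316,300),(240,150),(500,150)]: print('w',uv,W[uv[1],uv[0]].round(1),d[uv[1],uv[0]],p[uv[1],uv[0]])
p,d,W=cloud('side1.npz')
for u,v in[(305,187),(306,192),(308,194),(307,180),(300,196),(320,205),(313,200),(340,240)]: print('s',(u,v),W[v,u].round(1),p[v,u])
```

```text
25.0 [447.59909711 -30.26603048  30.79127244]
w (320, 120) [444.9  36.4  31.1] 150.67711 [159 151 141]
w (320, 195) [444.9  -1.   31.2] 160.32172 [84 82 80]
w (304, 240) [436.2 -26.5  29.7] 168.51009 [173 169 157]
w (318, 245) [444.2 -17.2  58.3] 138.39197 [103 100  94]
w (322, 245) [446.  -17.3  58. ] 138.74562 [28 23 26]
w (334, 245) [451.4 -17.1  58.5] 138.26492 [103 101  96]
w (318, 255) [444.4 -17.5  67.9] 129.2292 [103  98  94]
w (318, 270) [444.6 -17.2  81.6] 115.93515 [102 100  94]
w (316, 300) [444.1 -23.2  92. ] 107.482346 [13  9 11]
w (240, 150) [397.1  18.8   0.7] 184.64975 [168 153 128]
w (500, 150) [551.1  19.2   1. ] 184.19626 [167 154 129]
s (305, 187) [441.4 -39.2  67.2] [50 49 48]
s (306, 192) [445.4 -36.9  49.9] [56 56 55]
s (308, 194) [ 4.849e+02  7.400e+00 -1.000e-01] [120 111  94]
s (307, 180) [446.3 -41.3  85.4] [35 35 34]
s (300, 196) [440.5 -19.6  31. ] [168 160 144]
s (320, 205) [454.8 -75.3  30. ] [96 92 84]
s (313, 200) [453.3 -52.   31.6] [93 91 82]
s (340, 240) [ 4.328e+02 -1.687e+02  3.000e-01] [88 83 66]
```

Run:
```python
from h import *
for f in('side1.npz','wrist1.npz'):
    p,d,W=cloud(f)
    m=(abs(W[...,0]-447)<30)&(abs(W[...,1]+28)<20)&(W[...,2]>35)&(W[...,2]<110)
    q=W[m]; print(f,np.sort(q[:,2])[:25:2].round(1))
    for lo in range(35,105,10):
        k=q[(q[:,2]>=lo)&(q[:,2]<lo+10)]
        if len(k): print(lo,len(k),'x',k[:,0].min().round(),k[:,0].max().round(),'y',k[:,1].min().round(),k[:,1].max().round())
```

```text
side1.npz [45.  46.7 48.7 48.9 49.6 49.9 50.9 51.3 51.6 52.  52.3 53.7 53.8]
45 30 x 435.0 461.0 y -43.0 -22.0
55 44 x 433.0 461.0 y -44.0 -23.0
65 43 x 433.0 461.0 y -43.0 -26.0
75 35 x 433.0 459.0 y -44.0 -30.0
85 63 x 417.0 475.0 y -47.0 -24.0
95 96 x 417.0 477.0 y -46.0 -20.0
wrist1.npz [46.5 47.  47.1 47.3 47.6 47.8 47.8 48.  48.1 48.2 48.3 48.3 48.4]
45 269 x 434.0 460.0 y -22.0 -17.0
55 556 x 433.0 460.0 y -23.0 -17.0
65 644 x 433.0 460.0 y -22.0 -16.0
75 838 x 430.0 463.0 y -40.0 -16.0
85 2255 x 417.0 477.0 y -40.0 -14.0
95 4341 x 417.0 477.0 y -37.0 -14.0
```

The clouds from both cameras put the closed tips at z≈46 while the TCP reads 30.8. That is about 40 mm higher than the stated 25 mm overhang implies, though x and y agree. I'll use the measured relation (closed tips ≈ reading + 15.5), so the grasp needs a reading of about -9. First I reopen, which lifts the tips further.

Request:
{"fn": "apply_moves", "kwargs": {"series": [[[0,0,0],0,0],[[0,0,0],0,0],[[0,0,0],0,0],[[0,0,0],0,0],[[0,0,0],0,0]]}}

```text
time_s: 3.2
eef_pos: [447.6, -30.3, 30.8]
eef_rot: [0.0, 0.706, 0.708, 0.0]
wrist_force: [-0.0, 0.3, -0.2]
gripper_width: 72.4
gripper_force: 0.0
```

Request:
{"fn": "apply_moves", "kwargs": {"series": [[[0,0,-0.01],0,0],[[0,0,-0.02],0,0],[[0,0,-0.03],0,0],[[0,0,-0.042],0,0],[[0,0,-0.053],0,0]]}}

```text
time_s: 3.7
eef_pos: [447.3, -30.2, -9.9]
eef_rot: [-0.0, 0.707, 0.708, -0.0]
wrist_force: [0.2, -0.6, 0.1]
gripper_width: 85.4
gripper_force: 0.0
```

Request:
{"fn": "apply_moves", "kwargs": {"series": [[[0,0,0],0,0.3],[[0,0,0],0,0.5],[[0,0,0],0,0.7],[[0,0,0],0,1],[[0,0,0],0,1]]}}

```text
time_s: 4.2
eef_pos: [448.0, -30.3, -8.4]
eef_rot: [0.0, 0.706, 0.708, 0.0]
wrist_force: [-0.8, -0.5, 3.7]
gripper_width: 28.8
gripper_force: 60.2
```

```bash
python3 st.py
python3 - <<'E'
from h import *
from workcell import arm
p,d=arm.snapshot('side'); np.savez('side2.npz',p=p,d=d,**arm.get_calibration('side'))
p,d,W=cloud('side2.npz')
m=(abs(W[...,0]-447)<55)&(abs(W[...,1]+40)<22)&(W[...,2]>2)&(W[...,2]<110)&(p.max(-1)<70)
q=W[m];
for lo in range(2,70,8):
    k=q[(q[:,2]>=lo)&(q[:,2]<lo+8)]
    if len(k): print(lo,len(k),'x',k[:,0].min().round(),k[:,0].max().round(),'y',k[:,1].min().round(),k[:,1].max().round())
E
```

```text
t 4.2 [448.  -30.3  -8.4] psi 0.1 tilt -1.0 F [-0.8 -0.5  3.7] w 28.8 60.2 q [-0.24  0.54  1.99 -0.    0.61 -0.24]
2 8 x 426.0 435.0 y -56.0 -36.0
10 22 x 420.0 432.0 y -55.0 -25.0
18 29 x 420.0 474.0 y -55.0 -20.0
26 48 x 420.0 475.0 y -51.0 -19.0
34 38 x 421.0 476.0 y -45.0 -21.0
42 36 x 419.0 475.0 y -45.0 -21.0
50 91 x 402.0 491.0 y -46.0 -19.0
58 91 x 398.0 495.0 y -46.0 -19.0
66 74 x 394.0 499.0 y -48.0 -20.0
```

Gripped: 28.8 mm at 60 N. Next I lift and carry it to the left bay, with the TCP target at (598,301) and a turn of +95°.

Request:
{"fn": "apply_moves", "kwargs": {"series": [[[0,0,0.01],0,1],[[0,0,0.03],0,1],[[0,0,0.06],0,1],[[0,0,0.09],0,1],[[0,0,0.1],0,1]]}}

```text
time_s: 4.75
eef_pos: [448.6, -30.5, 68.1]
eef_rot: [0.002, 0.706, 0.708, 0.001]
wrist_force: [-0.1, 0.8, -2.3]
gripper_width: 28.5
gripper_force: 59.5
```

Request:
{"fn": "apply_moves", "kwargs": {"series": [[[0.005,0.015,0.01],0.07,1],[[0.02,0.045,0.01],0.2,1],[[0.035,0.075,0.01],0.36,1],[[0.05,0.11,0.01],0.52,1],[[0.066,0.145,0.01],0.68,1]]}}

```text
time_s: 5.25
eef_pos: [496.8, 80.2, 72.8]
eef_rot: [-0.001, 0.491, 0.871, -0.0]
wrist_force: [0.7, -1.5, -1.5]
gripper_width: 28.9
gripper_force: 59.3
```

Request:
{"fn": "apply_moves", "kwargs": {"series": [[[0.016,0.035,0],0.16,1],[[0.032,0.07,0],0.32,1],[[0.048,0.105,0],0.48,1],[[0.064,0.14,0],0.64,1],[[0.08,0.175,0],0.8,1]]}}

```text
time_s: 5.75
eef_pos: [556.6, 211.7, 72.4]
eef_rot: [-0.001, 0.198, 0.98, -0.0]
wrist_force: [0.2, 0.3, -0.8]
gripper_width: 29.1
gripper_force: 59.3
```

Request:
{"fn": "apply_moves", "kwargs": {"series": [[[0.013,0.03,0],0.16,1],[[0.026,0.06,0],0.32,1],[[0.038,0.085,0],0.45,1],[[0.046,0.105,0],0.55,1],[[0.05,0.12,0],0.63,1]]}}

```text
time_s: 6.25
eef_pos: [593.8, 301.6, 72.0]
eef_rot: [-0.001, -0.047, 0.999, -0.0]
wrist_force: [-0.5, 0.4, -1.7]
gripper_width: 28.5
gripper_force: 59.3
```

```bash
python3 st.py
```

```text
t 6.25 [593.8 301.6  72. ] psi 95.4 tilt -1.0 F [-0.5  0.4 -1.7] w 28.5 59.3 q [ 0.35  0.73  1.27  0.    1.14 -1.31]
```

Request:
{"fn": "apply_moves", "kwargs": {"series": [[[0.003,0,-0.02],0,1],[[0.006,0,-0.04],0,1],[[0.006,0,-0.06],0,1],[[0.006,0,-0.075],0,1],[[0.006,0,-0.085],0,1]]}}

```text
time_s: 6.75
eef_pos: [598.2, 298.9, 7.7]
eef_rot: [-0.001, -0.044, 0.999, -0.0]
wrist_force: [-0.3, -0.5, -1.1]
gripper_width: 29.4
gripper_force: 59.4
```

Request:
{"fn": "apply_moves", "kwargs": {"series": [[[0,0,-0.003],0,1],[[0,0,-0.006],0,1],[[0,0,-0.009],0,1],[[0,0,-0.011],0,1],[[0,0,-0.012],0,1]]}}

```text
time_s: 7.25
eef_pos: [599.2, 299.8, 1.1]
eef_rot: [0.0, -0.044, 0.999, 0.0]
wrist_force: [0.8, -0.0, -1.7]
gripper_width: 28.9
gripper_force: 59.4
```

```bash
python3 st.py
python3 - <<'E'
from h import *
from workcell import arm
L=[]
for n in('side','wrist'):
    p,d=arm.snapshot(n); L.append(p); np.savez(n+'3.npz',p=p,d=d,**arm.get_calibration(n))
cv2.imwrite("pics/place1.png",np.hstack([cv2.resize(L[0][70:190,200:380],(400,267)),cv2.resize(L[1],(400,267))])[:,:,::-1])
E
```

```text
t 7.25 [599.2 299.8   1.1] psi 95.1 tilt -1.0 F [ 0.8 -0.  -1.7] w 28.9 59.4 q [ 0.35  0.82  1.32  0.    1.01 -1.31]
```

View pics/place1.png

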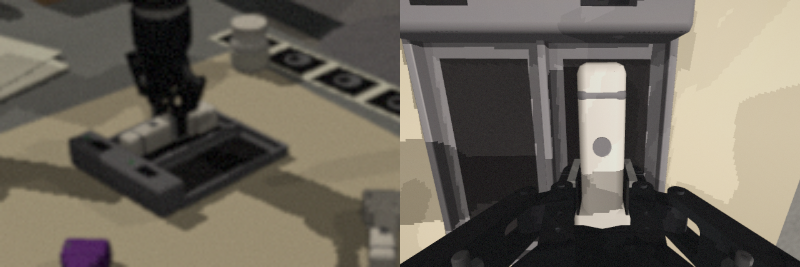

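The probe sits over the left bay, between the walls and parallel to them, with its tail towards the housing. The last few millimetres go down slowly, then I open part way.

Request:
{"fn": "apply_moves", "kwargs": {"series": [[[0,0,-0.001],0,1],[[0,0,-0.002],0,1],[[0,0,-0.003],0,1],[[0,0,-0.004],0,1],[[0,0,-0.004],0,1]]}}

```text
time_s: 7.85
eef_pos: [599.1, 299.7, -2.2]
eef_rot: [-0.0, -0.044, 0.999, 0.0]
wrist_force: [0.2, 0.5, -1.0]
gripper_width: 29.0
gripper_force: 59.5
```

Request:
{"fn": "apply_moves", "kwargs": {"series": [[[0,0,-0.001],0,1],[[0,0,-0.001],0,1],[[0,0,-0.001],0,0.5],[[0,0,-0.001],0,0.45],[[0,0,-0.001],0,0.45]]}}

```text
time_s: 8.35
eef_pos: [599.2, 299.7, -3.0]
eef_rot: [0.0, -0.044, 0.999, 0.0]
wrist_force: [0.4, 0.9, -0.2]
gripper_width: 46.9
gripper_force: 0.0
```

Request:
{"fn": "apply_moves", "kwargs": {"series": [[[0,0,0.005],0,0.45],[[0,0,0.02],0,0.45],[[0,0,0.05],0,0.45],[[0,0,0.09],0,0.45],[[0,0,0.13],0,0.3]]}}

```text
time_s: 8.85
eef_pos: [599.1, 299.7, 96.4]
eef_rot: [0.0, -0.044, 0.999, 0.0]
wrist_force: [0.7, 0.8, 0.2]
gripper_width: 59.0
gripper_force: 0.0
```

```bash
python3 st.py
python3 - <<'E'
from h import *
from workcell import arm
p,d=arm.snapshot('wrist'); np.savez('wrist4.npz',p=p,d=d,**arm.get_calibration('wrist'))
p,d,W=cloud('wrist4.npz')
m=(p.min(-1)>110)&(W[...,2]>30)&(W[...,2]<45)&(abs(W[...,1]-300)<35)
q=W[m]; print(m.sum(),cv2.minAreaRect(q[:,:2].astype(np.float32)),np.percentile(q[:,2],[5,50,95]))
p,d=arm.snapshot('top'); np.savez('top4.npz',p=p,d=d,**arm.get_calibration('top'))
cv2.imwrite('pics/t4.png',cv2.resize(p[95:245,150:440,::-1],None,fx=2.7,fy=2.7))
E
```

```text
t 8.85 [599.1 299.7  96.4] psi 95.0 tilt -1.0 F [0.7 0.8 0.2] w 59.0 0.0 q [ 0.35  0.71  1.24  0.    1.19 -1.31]
9590 ((571.5460205078125, 300.356689453125), (190.24478149414062, 69.8462905883789), 0.2812322676181793) [39.24435592 42.31944302 44.57490158]
```

View pics/t4.png

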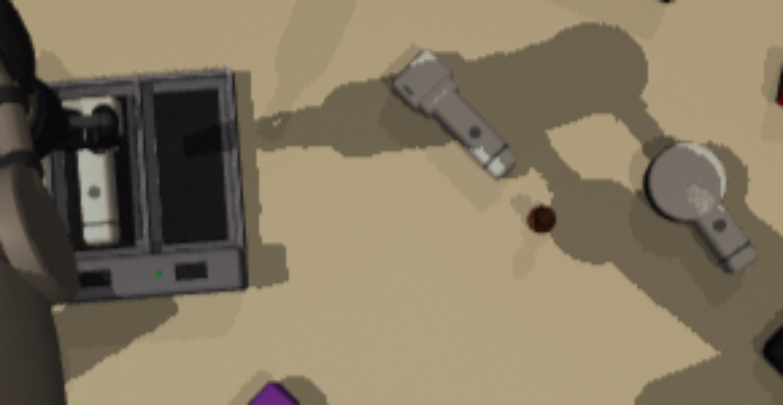

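P2 lies straight in the left bay, at crop (97,170), tail to the housing. P1 is undisturbed at crop (455,115). Its TCP target is (654,-46) with a turn of +39.6°.

Request:
{"fn": "apply_moves", "kwargs": {"series": [[[0.008,-0.05,0],0.13,0],[[0.017,-0.11,0],0.3,0],[[0.026,-0.17,0],0.47,0],[[0.035,-0.23,0],0.63,0],[[0.044,-0.29,0],0.78,0]]}}

```text
time_s: 9.45
eef_pos: [632.1, 80.5, 95.0]
eef_rot: [0.0, -0.346, 0.938, -0.0]
wrist_force: [0.9, 0.2, -0.1]
gripper_width: 85.4
gripper_force: 0.0
```

Request:
{"fn": "apply_moves", "kwargs": {"series": [[[0.01,-0.06,0],0.1,0],[[0.02,-0.11,0],0.1,0],[[0.026,-0.15,0],0.1,0],[[0.029,-0.171,-0.02],0.1,0],[[0.029,-0.171,-0.04],0.1,0]]}}

```text
time_s: 9.95
eef_pos: [654.1, -48.3, 63.8]
eef_rot: [0.0, -0.379, 0.926, -0.0]
wrist_force: [0.0, 0.5, 0.4]
gripper_width: 85.4
gripper_force: 0.0
```

```bash
python3 st.py
python3 - <<'E'
from h import *
from workcell import arm
p,d=arm.snapshot('wrist'); np.savez('wrist5.npz',p=p,d=d,**arm.get_calibration('wrist'))
cv2.imwrite('pics/w5.png',p[:,:,::-1])
E
```

```text
t 9.95 [654.1 -48.3  63.8] psi 134.5 tilt -1.0 F [0.  0.5 0.4] w 85.4 0.0 q [-0.19  0.72  1.32 -0.    1.1  -2.54]
```

View pics/w5.png

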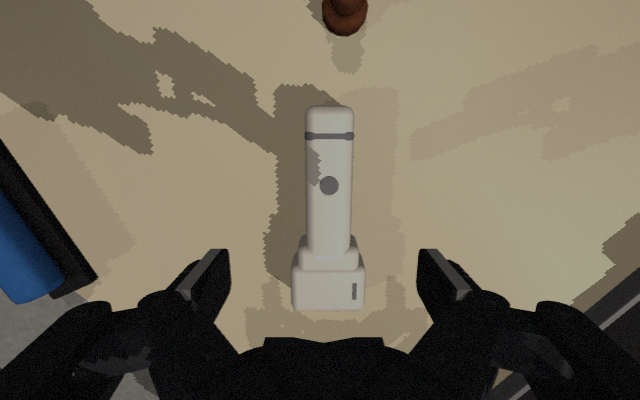

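P1 is centred and aligned between the open fingers (axis at column 328). I'll descend and grip.

Request:
{"fn": "apply_moves", "kwargs": {"series": [[[0,0.003,-0.02],0,0],[[0,0.003,-0.045],0,0],[[0,0.003,-0.07],0,0],[[0,0.003,-0.088],0,0],[[0,0.003,-0.096],0,0]]}}

```text
time_s: 10.5
eef_pos: [652.9, -42.6, -9.4]
eef_rot: [-0.001, -0.38, 0.925, 0.001]
wrist_force: [0.5, 0.7, 0.3]
gripper_width: 84.9
gripper_force: 0.0
```

Request:
{"fn": "apply_moves", "kwargs": {"series": [[[0,0,0],0,0.3],[[0,0,0],0,0.5],[[0,0,0],0,0.7],[[0,0,0],0,1],[[0,0,0],0,1]]}}

```text
time_s: 11.0
eef_pos: [654.6, -43.9, -6.2]
eef_rot: [0.001, -0.38, 0.925, -0.0]
wrist_force: [0.6, 1.8, 4.3]
gripper_width: 28.8
gripper_force: 62.3
```

Request:
{"fn": "apply_moves", "kwargs": {"series": [[[0,0,0],0,1],[[0,0,0.01],0,1],[[0,0,0.03],0,1],[[0,0,0.06],0,1],[[0,0,0.09],0,1]]}}

```text
time_s: 11.5
eef_pos: [653.5, -43.8, 61.2]
eef_rot: [-0.0, -0.38, 0.925, 0.0]
wrist_force: [0.5, -1.2, -1.4]
gripper_width: 29.2
gripper_force: 61.3
```

```bash
python3 st.py
```

```text
t 11.5 [653.5 -43.8  61.2] psi 134.6 tilt -1.0 F [ 0.5 -1.2 -1.4] w 29.2 61.3 q [-0.18  0.72  1.32 -0.    1.1  -2.53]
```

Request:
{"fn": "apply_moves", "kwargs": {"series": [[[-0.003,0.015,0.005],-0.05,1],[[-0.009,0.045,0.01],-0.15,1],[[-0.017,0.085,0.01],-0.28,1],[[-0.025,0.125,0.01],-0.4,1],[[-0.032,0.165,0.01],-0.52,1]]}}

```text
time_s: 12.0
eef_pos: [629.5, 80.9, 68.5]
eef_rot: [0.0, -0.182, 0.983, 0.0]
wrist_force: [-0.6, -0.9, -2.8]
gripper_width: 29.0
gripper_force: 61.3
```

Request:
{"fn": "apply_moves", "kwargs": {"series": [[[-0.008,0.04,0],-0.12,1],[[-0.016,0.08,0],-0.22,1],[[-0.022,0.12,0],-0.3,1],[[-0.026,0.155,0],-0.35,1],[[-0.028,0.176,0],-0.36,1]]}}

```text
time_s: 12.5
eef_pos: [608.3, 214.1, 68.5]
eef_rot: [0.0, -0.044, 0.999, 0.0]
wrist_force: [0.3, 0.1, -1.4]
gripper_width: 28.7
gripper_force: 61.3
```

Request:
{"fn": "apply_moves", "kwargs": {"series": [[[0,0,-0.015],0,1],[[0,0,-0.035],0,1],[[0,0,-0.055],0,1],[[0,0,-0.068],0,1],[[0,0,-0.075],0,1]]}}

```text
time_s: 13.0
eef_pos: [608.1, 210.8, 9.2]
eef_rot: [-0.002, -0.043, 0.999, -0.0]
wrist_force: [0.7, 0.2, -2.4]
gripper_width: 28.8
gripper_force: 61.4
```

```bash
python3 st.py
python3 - <<'E'
from h import *
from workcell import arm
L=[]
for n in('side','wrist'):
    p,d=arm.snapshot(n); L.append(p)
cv2.imwrite("pics/place2.png",np.hstack([cv2.resize(L[0][70:190,200:380],(400,267)),cv2.resize(L[1],(400,267))])[:,:,::-1])
E
```

```text
t 13.0 [608.1 210.8   9.2] psi 95.0 tilt -1.0 F [ 0.7  0.2 -2.4] w 28.8 61.4 q [ 0.21  0.77  1.4  -0.    0.98 -1.44]
```

View pics/place2.png

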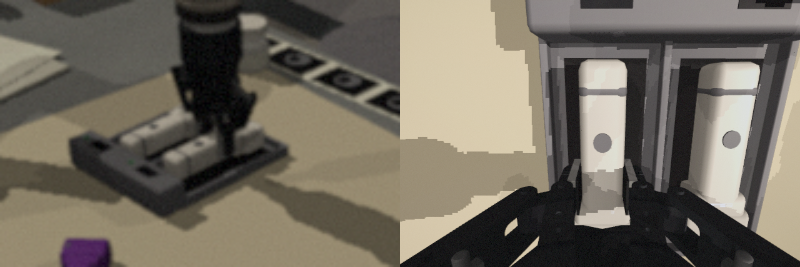

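Both probes are in their bays, parallel and with tails at the housing. P1 still hangs about 10 mm above the floor, so I lower it slowly.

Request:
{"fn": "apply_moves", "kwargs": {"series": [[[0,0,-0.003],0,1],[[0,0,-0.006],0,1],[[0,0,-0.009],0,1],[[0,0,-0.012],0,1],[[0,0,-0.012],0,1]]}}

```text
time_s: 13.6
eef_pos: [608.6, 212.0, 2.1]
eef_rot: [-0.0, -0.044, 0.999, 0.0]
wrist_force: [-0.0, 0.4, -2.5]
gripper_width: 29.1
gripper_force: 61.4
```

Request:
{"fn": "apply_moves", "kwargs": {"series": [[[0,0,-0.001],0,1],[[0,0,-0.002],0,1],[[0,0,-0.003],0,1],[[0,0,-0.003],0,1],[[0,0,-0.003],0,1]]}}

```text
time_s: 14.1
eef_pos: [608.9, 212.0, 0.1]
eef_rot: [0.0, -0.044, 0.999, 0.0]
wrist_force: [-0.4, -0.6, -2.1]
gripper_width: 28.5
gripper_force: 61.4
```

Request:
{"fn": "apply_moves", "kwargs": {"series": [[[0,0,-0.001],0,1],[[0,0,-0.002],0,1],[[0,0,-0.003],0,1],[[0,0,-0.003],0,1],[[0,0,-0.003],0,1]]}}

```text
time_s: 14.6
eef_pos: [609.0, 212.0, -0.3]
eef_rot: [0.0, -0.044, 0.999, 0.0]
wrist_force: [-5.0, -0.8, 10.4]
gripper_width: 28.5
gripper_force: 63.1
```

Request:
{"fn": "apply_moves", "kwargs": {"series": [[[0,0,0],0,1],[[0,0,0],0,0.5],[[0,0,0],0,0.45],[[0,0,0],0,0.45],[[0,0,0],0,0.45]]}}

```text
time_s: 15.1
eef_pos: [608.9, 212.0, -2.4]
eef_rot: [-0.0, -0.044, 0.999, 0.0]
wrist_force: [-0.3, -0.2, -0.2]
gripper_width: 46.6
gripper_force: 0.0
```

Request:
{"fn": "apply_moves", "kwargs": {"series": [[[0,0,0.01],0,0.45],[[0,0,0.03],0,0.45],[[0,0,0.07],0,0.45],[[0,0,0.12],0,0.45],[[0,0,0.17],0,0.45]]}}

```text
time_s: 15.6
eef_pos: [608.8, 212.0, 127.9]
eef_rot: [0.0, -0.044, 0.999, 0.0]
wrist_force: [0.6, 0.5, 0.1]
gripper_width: 46.6
gripper_force: 0.0
```

Request:
{"fn": "apply_moves", "kwargs": {"series": [[[0,-0.05,0.03],0,0.45],[[-0.02,-0.11,0.05],0,0.45],[[-0.05,-0.16,0.05],0,0.45],[[-0.08,-0.21,0.05],0,0.45],[[-0.11,-0.26,0.05],0,0.45]]}}

```text
time_s: 16.1
eef_pos: [525.6, 15.6, 164.5]
eef_rot: [0.001, -0.044, 0.999, -0.0]
wrist_force: [0.8, -0.9, -0.4]
gripper_width: 47.0
gripper_force: 0.0
```

Request:
{"fn": "apply_moves", "kwargs": {"series": [[[0,-0.05,0],0,0.45],[[0,-0.11,0],0,0.45],[[0,-0.16,0],0,0.45],[[0,-0.2,0],0,0.45],[[0,-0.2,0],0,0.45]]}}

```text
time_s: 16.6
eef_pos: [526.6, -136.7, 164.2]
eef_rot: [0.001, -0.042, 0.999, -0.001]
wrist_force: [-0.2, 0.4, -0.8]
gripper_width: 46.7
gripper_force: 0.0
```

```bash
python3 st.py
python3 - <<'E'
from h import *
from workcell import arm
p,d=arm.snapshot('top'); np.savez('top6.npz',p=p,d=d,**arm.get_calibration('top'))
p,d,W=cloud('top6.npz'); 
probe(p,W,(168,120,202,190),27,60); probe(p,W,(206,120,240,190),27,60)
cv2.imwrite('pics/t6.png',cv2.resize(p[95:245,150:440,::-1],None,fx=2.7,fy=2.7))
E
```

```text
t 16.6 [ 526.6 -136.7  164.2] psi 94.8 tilt -1.0 F [-0.2  0.4 -0.8] w 46.7 0.0 q [-0.39  0.42  1.56 -0.    1.16 -2.05]
n 798 centre [587.7 292.8] size [161.   54.3] endwidths 54.0 49.0 yaw 9.9 ztop 35.4
n 872 centre [594.1 199.2] size [162.4  83.7] endwidths 55.0 84.0 yaw -179.1 ztop 35.7
```

View pics/t6.png

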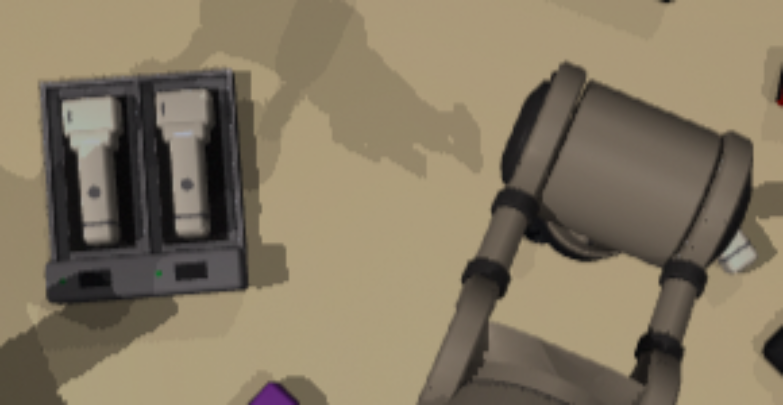

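Both probes lie straight in the bays, heads at the low end. I'll check with the colour mask and hand in if it agrees.

Run:
```python
from h import *
from workcell import arm
p,d,W=cloud('top6.npz'); W=W.copy(); W[p.min(-1)<95]=0
ok=True; O=np.array([599.,256.2]); a=np.radians(5); X=np.array([np.cos(a),np.sin(a)]); Y=np.array([-X[1],X[0]])
for s,b in((45,(168,120,203,190)),(-45,(206,120,240,190))):
    probe(p,W,b,28,50)
    m=np.zeros((400,640),bool); m[b[1]:b[3],b[0]:b[2]]=1; m&=(W[...,2]>28)
    e=np.array(cv2.minAreaRect(W[m][:,:2].astype(np.float32))[0])-O-s*Y; e=np.array([e@X,e@Y]); print(e.round(1)); ok&=bool((abs(e)<12).all())
if ok: print(arm.finish_job())
```

```text
n 636 centre [595.8 295.9] size [137.3  48.7] endwidths 49.0 25.0 yaw 9.1 ztop 35.7
[-100.6 -115.9]
n 631 centre [602.9 213.9] size [137.4  47.5] endwidths 47.0 25.0 yaw 0.9 ztop 35.8
[-88.3 -71.6]
```

My error line was missing the upper height limit. The filtered centres are (595.8,295.9) and (602.9,213.9), against bay centres (595,301) and (603,211). Tops are at 36 mm and yaws within about 4° of the tray, so I'm handing in.

```bash
python3 -c "
from workcell import arm
print(arm.finish_job())"
```

```text
the job is handed in; nothing more can be done
None
```

I handed the job in with both straight probes flat in the tray, one per bay, tails to the power housing and the curved probe untouched; no verdict came back, but my last measurement had them within about 5 mm and 4° of the bays. The first grasp closed on air because the fingertips sat about 40 mm higher than the stated TCP and overhang imply, so I used the camera-measured height.

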